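Make up three bicycle repair kits from the hall shelf

TASK

Make up the three bike kits from the loose stock. Lower the mini pump, foot down, into the open tool bottle beside its two gas cartridges, easing them aside so that both stay standing in it; lay the large multitool and the patch tube in the long case, and the small multitool and the spanner in the square case, one thing flat in each compartment. Set everything down rather than drop it, and let go of it all.

Things in the scene. Friction and masses are not known exactly. Their poses are not given: they have to be found in the camera images.
- large_multitool_center (a point): The larger of two folded aluminium multitools, lying flat, with a steel chain-breaker block at its +x end: 90 long (x) x 34 wide (y) x 22 mm high, 0.15 kg. The point is its centre, half-way up (11 mm); x runs along it, z up.
- small_multitool_center (a point): The smaller folded aluminium multitool, lying flat: 62 long (x) x 24 wide (y) x 18 mm high, 0.08 kg. The point is its centre, half-way up (9 mm); x runs along it, z up.
- patch_tube_center (a point): Patch-solution tube, aluminium with a ribbed red twist cap, lying flat: 88 long (x, cap at +x) x 24 wide (y) x 18 mm high, 0.03 kg. The point is at the middle of its length, half-way up (9 mm); the body is firm enough to grip across y from 40 mm behind to 20 mm ahead of it.
- spanner_center (a point): Flat steel spanner with a ring end (-x, 29 mm across) and an open jaw (+x), lying flat: 130 long (x), shank 14 wide (y), 8 mm thick, 0.11 kg. The point is the middle of the shank, half-way up (4 mm).
- mini_pump_foot (a point): Slim bicycle hand pump standing upright on its black ribbed handle: 165 mm high, 0.11 kg. The handle is 30 mm across up to 58 mm (its foot tapers to 25 mm over the lowest 10 mm); above 64 mm the barrel is a plain round 22 mm rod to the top. This point is the centre of its foot, on the underside; z runs up its axis.
- long_case: Long narrow black open case (base half only), fixed: 108 (x) x 236 (y) mm, walls 16 mm high and 4 mm thick, its divider 14 mm high, lined floor 5 mm above the underside. A divider across the middle makes two compartments end to end, each 100 (x) x 112 (y) mm inside, centred at y = +58 and -58 mm. Origin: centre of its underside, z up. Either compartment takes either thing, laid along y.
- square_case: Nearly square black open case (base half only), fixed: 160 (x) x 162 (y) mm, walls 16 mm high and 4 mm thick, its divider 14 mm high, lined floor 5 mm above the underside. A divider along y makes two lanes side by side, each 74 (x) x 154 (y) mm inside, centred at x = +39 and -39 mm. Origin: centre of its underside, z up. Either lane takes either thing, laid along y.
- tool_bottle: Open round base half of a grey bicycle tool bottle, fixed upright: 74 mm outside, 66 mm inside, rim 95 mm up, inner floor 5 mm up. Origin: centre of its underside, z up. Two loose gas cartridges stand in it, leaving room at one side for the pump if they are eased a few mm away.
- cartridge0_top (a point): One of the two loose steel gas cartridges standing in the tool bottle: 25 mm thick, 105 mm high, with a tapering shoulder from 72 mm up to a 9 mm neck; 0.09 kg. The point is the top of its neck; z runs up its axis.
- cartridge1_top (a point): The other, equal gas cartridge in the tool bottle. The point is the top of its neck; z runs up its axis.
Things that resemble listed ones, but are neither listed nor needed, are in the scene too. Several things look just like the part that bears mini_pump_foot: the one meant starts farthest to the robot's left. Several things look just like the part that bears spanner_center: the one meant starts farthest to the robot's left.

How it is judged:
By the outcome, as a careful person would: the job done as asked, in the order asked, and still so for the second after the job is handed in, with the robot touching nothing.
It also fails if it takes over 144 s, if anything falls off the work surface, if the arm or the gripper's body presses on something with over 40 N, if the wrist force passes 120 N, or if a joint passes its speed limit or range.

ROBOT

A 7-joint arm with a two-finger parallel gripper is mounted at the origin on the work surface. World frame = base frame: x ahead of the robot, y to its left, z up, the work surface at z = 0. Lengths are in mm, angles in rad, forces in N, time in s.
With the tool pointing down it reaches from about 400 to 900 mm from the base axis. Payload 5.5 kg.
Tool frame: the origin (TCP) lies at the very end of the fingers, on their centre line; the grasp point (between the pads) lies env.grip_depth behind it (env.grip_depth is the distance from the TCP to the grasp point, in mm); z points along the fingers, y is the line along which they close (so a half turn about z gives the same grasp; the last joint's range is limited). The gripper opens to 85 mm and grips with 20 to 120 N. Pads are 22 mm wide; open, the fingers measure 114 mm over their backs; the gripper's body (76 mm by 85 mm) begins 54 mm behind the grasp point. The pads swing forward as they close: fully open they stand 13 mm farther back than shut.
Start: joints at [-0.926, 0.501, -0.427, 1.55, 0.221, 1.138, -0.21], TCP at [242.148, 603.212, 231.31] pointing down, gripper open.
Joint ranges: [-2.88, 2.88], [-0.31, 2.03], [-1.54, 1.56], [0.2, 2.42], [-1.41, 4.55], [0.19, 2.02], [-2.57, 2.57]. Speed limits (rad/s): [2.57, 2.57, 3.14, 3.14, 3.14, 3.14, 3.14].

INTERFACE

Orientations are given as a 3x3 rotation matrix whose columns are the frame's x, y, z axes.
In Python, from bench import env gives the robot as it stands. The module is installed in compiled form; this text tells all that it offers.
- The arm moves only by the shell command python3 -m jog 'ROWS' [OPENING]. ROWS is JSON, a list of rows, each a list of 2 entries, a list of its own where there are three numbers: the shift along the world's x, y, z in mm, then the turn, a rotation vector about the world's x, y, z in rad. A call has 1 to 8 rows; each row is the pose to reach, as a shift and turn from the pose commanded when the call began; what a row does not reach only later rows make up. A row lasts 1/10 s, in which the tool goes at most 50 mm and 8.59 degrees, less where a joint would pass 70% of its speed; a pose out of reach is approached as far as the arm can. A call with a gripper value outside its range is refused whole. OPENING is the opening, from 0 (shut) to 1 (fully open), set as the call begins (- or left out, the last holds). The fingers move at their own pace and stop on an object; the grip force is fixed at half the most. Time passes only in rows, so rows that repeat a pose let the fingers close. It gives the time, the measured TCP pose, the force, the opening and the grip force at its end, in the units of the state.
- env.read_state(): the state, without advancing time (a new reading comes with each control period).
- env.get_image(name): name is "scene" or "top" or "wrist"; returns a dict with "pixels" (384x512x3 uint8, red, green, blue), "camera_matrix" (3x3 intrinsics, pixels), "origin" and "rotation" of the camera in the world; the wrist camera has in their place "hand_eye" (4x4, takes a point from camera to tool coordinates, whose origin is the TCP and whose axes are the flange's). Camera axes: x right, y down, z forward; pixel columns grow to the right and rows downward; lengths in mm; the calibration is good to about 2 mm. The wrist camera is an equidistant fisheye: a pixel r from the principal point sees the ray r / f radians off the axis. A picture is of the moment at which its call begins: read the wrist's pose just before it. There is no depth.
- env.job_done(): hands the job in; it is judged then, once.
The state is a dict: "t": time; "joint_pos": joint angles; "qd": joint speeds; "joint_efforts": joint torques, N m; "tcp_pos": TCP position; "orientation": TCP orientation; "contact_force": force on the tool from outside, world axes, zero at the start; "wrist_torque": the same for the moment, N m; "grip_width": opening from 0.0 (shut) to 1.0 (fully open); "gripper_force": force on a finger pad.
Only numpy, scipy, OpenCV 4.12 (cv2) and the standard library are available. Lean on these libraries where they do the work, as an engineer would, in place of code of your own. Each camera call takes 0.05 s, during which the arm holds its last target. There are 200 camera calls.

## Working session

There is one attempt and no reset: what is moved stays moved. The work goes in short steps, Python scripts to look and compute and a shell command to move; the robot and the scene stay as the last step left them, time stands still between calls to the robot, and variables do not carry over. Pictures are saved under pics/ and viewed, at most 14 in all, crops included, and the job is handed in when it is done.

```bash
mkdir -p pics; python3 - <<'E'
from bench import env
import cv2,pickle
d={}
for n in("scene","top","wrist"):
    s=env.read_state();im=env.get_image(n);d[n]=(s,im)
    cv2.imwrite(f"pics/{n}0.png",im["pixels"][:,:,::-1])
    print(n,im["camera_matrix"].tolist(),im.get("origin"),im.get("rotation"),im.get("hand_eye"))
pickle.dump(d,open("d0.pkl","wb"))
print(env.grip_depth,s)
a=cv2.resize(d["top"][1]["pixels"][:,:,::-1],(800,600),interpolation=cv2.INTER_CUBIC);cv2.imwrite("pics/top0b.png",a)
a=cv2.resize(d["scene"][1]["pixels"][:,:,::-1],(800,600),interpolation=cv2.INTER_CUBIC);cv2.imwrite("pics/scene0b.png",a)
E
```

```text
scene [[412.0682588444109, 0.0, 257.32809405734764], [0.0, 412.0682588444109, 189.41536461183563], [0.0, 0.0, 1.0]] [735.14734137 421.35429962 955.08574766] [[-0.83071193  0.47257878 -0.29425666]
 [ 0.55662538  0.71388336 -0.4248985 ]
 [ 0.00926692 -0.51675898 -0.85608077]] None
top [[407.06628714292236, 0.0, 252.94692867032657], [0.0, 407.06628714292236, 186.02159314777222], [0.0, 0.0, 1.0]] [ 3.65440139e+02 -1.12466951e+00  1.18093582e+03] [[ 0.02529982 -0.99576105  0.08842993]
 [-0.99959249 -0.02402862  0.01541052]
 [-0.01322034 -0.08878378 -0.99596318]] None
wrist [[297.3186396354542, 0.0, 252.49034672785626], [0.0, 297.3186396354542, 190.15543470669468], [0.0, 0.0, 1.0]] None None [[ 1.00578486e-03 -9.55142594e-01 -2.96144583e-01  7.52468464e+01]
 [ 9.99999079e-01  6.90944911e-04  1.16778438e-03  2.17313131e-01]
 [-9.10781007e-04 -2.96145485e-01  9.55142409e-01 -1.42712370e+02]
 [ 0.00000000e+00  0.00000000e+00  0.00000000e+00  1.00000000e+00]]
18.700000000000003 {'t': 0.1, 'joint_pos': array([-0.92578652,  0.50179321, -0.42679926,  1.55132373,  0.22079487,
        1.13829355, -0.2102889 ]), 'qd': array([ 1.11088369e-03, -1.38243286e-03, -5.11488652e-05, -3.29143859e-03,
       -2.29179749e-05, -1.42650349e-03,  1.04696061e-03]), 'joint_efforts': array([-1.06267532e-02, -5.70814204e+01, -5.83842471e+00, -2.81752753e+01,
        1.04963413e-02,  5.45149596e-03, -5.22975625e-06]), 'tcp_pos': array([241.9994318 , 602.60831584, 230.34684031]), 'orientation': array([[-9.28008830e-01,  3.72557487e-01, -7.28048362e-04],
       [ 3.72558191e-01,  9.28007437e-01, -1.60979336e-03],
       [ 7.58937271e-05, -1.76514283e-03, -9.99998439e-01]]), 'contact_force': array([-0.20753698,  0.92071671,  0.0599057 ]), 'wrist_torque': array([-0.01565161, -0.01622579,  0.02774415]), 'gripper_force': 0.0, 'grip_width': 1.0018861571179085}
```

View pics/top0b.png

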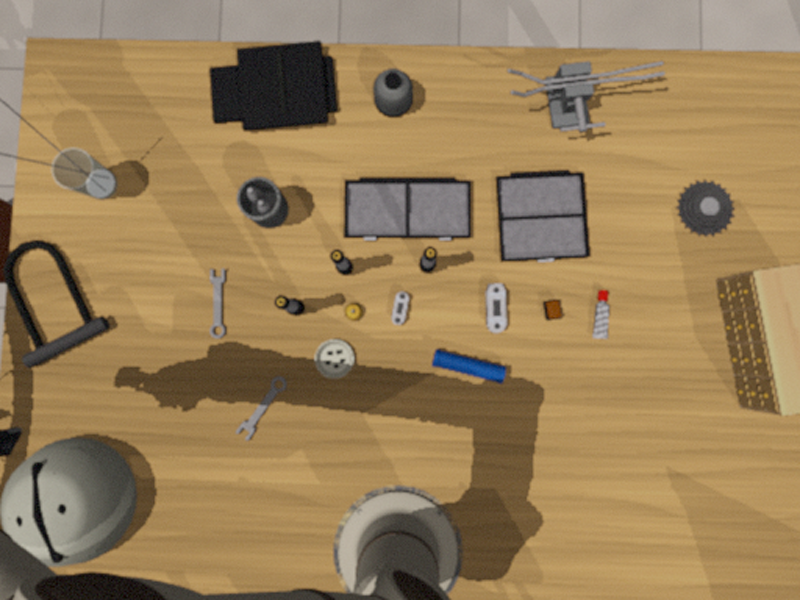

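View pics/scene0b.png

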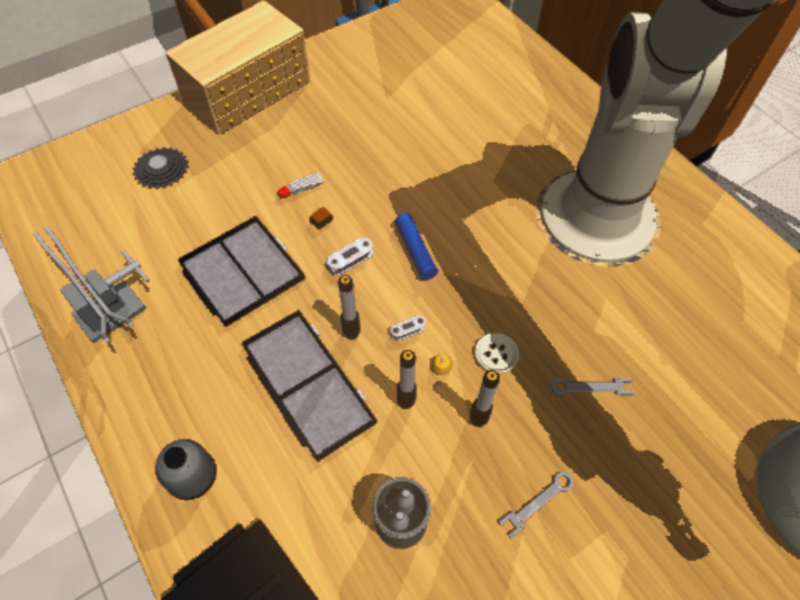

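```bash
cat > h.py <<'E'
import numpy as np,cv2
from bench import env
def ray(im,uv):
    K=im["camera_matrix"];d=np.linalg.inv(K)@[uv[0],uv[1],1.];return np.array(im["origin"]),np.array(im["rotation"])@d
def hit(im,uv,z):
    o,d=ray(im,uv);return o+d*(z-o[2])/d[2]
def wray(s,im,uv):
    K=im["camera_matrix"];p=np.array([uv[0]-K[0,2],uv[1]-K[1,2]])/K[0,0];th=np.hypot(*p)
    d=np.array([*(p/max(th,1e-9)*np.sin(th)),np.cos(th)]);H=np.array(im["hand_eye"]);R=np.array(s["orientation"])
    return np.array(s["tcp_pos"])+R@H[:3,3],R@H[:3,:3]@d
def whit(s,im,uv,z):
    o,d=wray(s,im,uv);return o+d*(z-o[2])/d[2]
def wproj(s,im,P):
    H=np.array(im["hand_eye"]);R=np.array(s["orientation"])
    c=H[:3,:3].T@(R.T@(np.array(P)-s["tcp_pos"])-H[:3,3]);r=np.hypot(c[0],c[1]);th=np.arctan2(r,c[2]);K=im["camera_matrix"]
    return K[:2,2]+K[0,0]*th*c[:2]/max(r,1e-9)
def wsnap(name,crop=None,k=1.5):
    import pickle
    s=env.read_state();im=env.get_image("wrist");pickle.dump((s,im),open(f"pics/{name}.pkl","wb"))
    a=im["pixels"][:,:,::-1]
    if crop: x0,y0,x1,y1=crop;a=a[y0:y1,x0:x1]
    cv2.imwrite(f"pics/{name}.png",cv2.resize(a,None,fx=k,fy=k,interpolation=cv2.INTER_CUBIC));return s,im
E
python3 - <<'E'
import pickle,cv2
d=pickle.load(open("d0.pkl","rb"))
a=d["top"][1]["pixels"][105:225,128:394,::-1];cv2.imwrite("pics/tc.png",cv2.resize(a,None,fx=3,fy=3,interpolation=cv2.INTER_CUBIC))
E
```

```text
(no output)
```

View pics/tc.png

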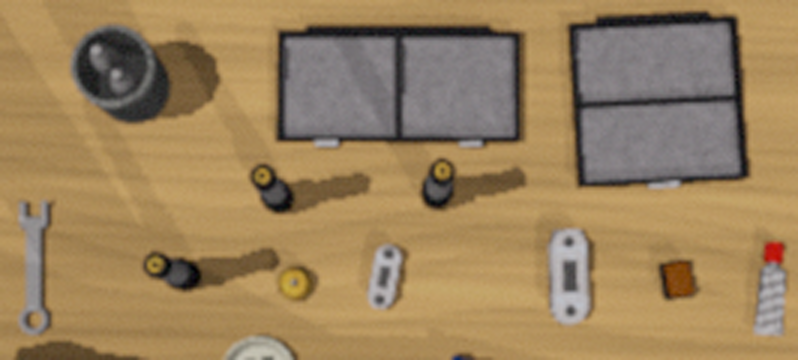

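```bash
python3 - <<'E'
import pickle;from h import *
np.set_printoptions(precision=1,suppress=True)
im=pickle.load(open("d0.pkl","rb"))["top"][1]
def p(n,u,v,z): print(n,hit(im,(128+(u+.5)/3-.5,105+(v+.5)/3-.5),z)[:2])
p("bottle rim",113,66,95)
p("c0",98,50,105);p("c1",118,74,105)
p("pump top",155,265,165);p("pump shoulder~",183,272,58)
p("spJaw",35,204,4);p("spring",35,320,4);p("shank",35,262,8)
p("small+",387,249,18);p("small-",382,305,18);p("small c",385,277,18)
p("large+",570,231,22);p("large-",571,321,22)
p("tube cap",774,243,14);p("tube tail",769,333,9)
for q in((279,33),(521,33),(521,138),(279,138),(400,33),(400,138)):p("long",*q,16)
for q in((572,24),(735,17),(746,177),(581,185),(580,104),(739,97)):p("sq",*q,16)
E
```

```text
bottle rim [618.2 258.2]
c0 [630.2 270. ]
c1 [608.7 251. ]
pump top [433.6 198.7]
pump shoulder~ [435.  193.6]
spJaw [501.1 350. ]
spring [388.4 344.4]
shank [444.2 346. ]
small+ [464.2   6.1]
small- [410.6   9.5]
small c [437.4   7.3]
large+ [ 485.3 -167.6]
large- [ 399.8 -169.5]
tube cap [ 479.2 -363.4]
tube tail [ 393.4 -359.9]
long [672.9 116.4]
long [ 678.  -118.8]
long [ 574.8 -120.4]
long [569.5 113.1]
long [675.5  -1.4]
long [572.2  -3.8]
sq [ 688.  -168.2]
sq [ 698.4 -325.8]
sq [ 542.  -336.2]
sq [ 530.5 -178.5]
sq [ 609.4 -176.7]
sq [ 619.7 -329.6]
```

```bash
R='[[446,-372,0],[0,0,0]]'; python3 -m jog '[[[220,-186,0],[0,0,0]],[[220,-186,0],[0,0,0]],[[220,-186,0],[0,0,0]],[[220,-186,0],[0,0,0]],[[220,-186,0],[0,0,0]],[[220,-186,0],[0,0,0]],[[220,-186,0],[0,0,0]]]'
python3 -m jog '[[[226,-186,0],[0,0,0]],[[226,-186,0],[0,0,0]],[[226,-186,0],[0,0,0]],[[226,-186,0],[0,0,0]],[[226,-186,0],[0,0,0]],[[226,-186,0],[0,0,0]],[[226,-186,0],[0,0,0]],[[226,-186,0],[0,0,0]]]'
python3 -c "
from h import *
s,im=wsnap('w1');print(s['tcp_pos'],s['orientation'])"
```

```text
t: 0.85
tcp_pos: [468.9, 410.2, 230.6]
orientation: [[-0.924, 0.383, 0.003], [0.383, 0.924, -0.004], [-0.004, -0.003, -1.0]]
contact_force: [-0.6, -0.5, 0.1]
grip_width: 1.003
gripper_force: 0.0
t: 1.65
tcp_pos: [688.5, 229.8, 230.2]
orientation: [[-0.927, 0.375, -0.002], [0.375, 0.927, -0.0], [0.001, -0.001, -1.0]]
contact_force: [0.3, 0.4, 0.4]
grip_width: 1.0
gripper_force: 0.0
[688.50458686 229.84007279 230.15259217] [[-9.26953463e-01  3.75173279e-01 -1.51288073e-03]
 [ 3.75174135e-01  9.26954296e-01 -3.17618349e-04]
 [ 1.28320937e-03 -8.62011147e-04 -9.99998805e-01]]
```

View pics/w1.png

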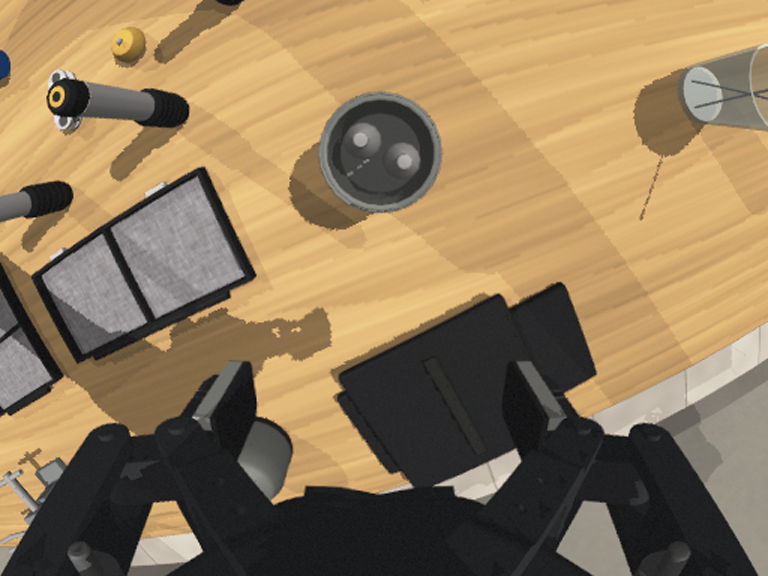

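```bash
python3 - <<'E'
import pickle;from h import *
np.set_printoptions(precision=1,suppress=True)
s,im=pickle.load(open("pics/w1.pkl","rb"))
f=lambda u,v,z:whit(s,im,((u+.5)/1.5-.5,(v+.5)/1.5-.5),z)[:2]
# rim outer edge pts
P=np.array([f(*q,95) for q in((320,153),(441,152),(380,93),(380,212))]);print(P,P.mean(0), np.linalg.norm(P[0]-P[1]))
print("c",f(361,139,110),f(404,161,110))
a=im["pixels"][50:150,205:305,::-1];cv2.imwrite("pics/w1c.png",cv2.resize(a,None,fx=6,fy=6,interpolation=cv2.INTER_CUBIC))
E
```

```text
[[605.6 224.5]
 [632.9 294.1]
 [585.  272.7]
 [654.2 244.8]] [619.4 259. ] 74.74331024364302
c [608.  251.5] [629.4 269.9]
```

View pics/w1c.png

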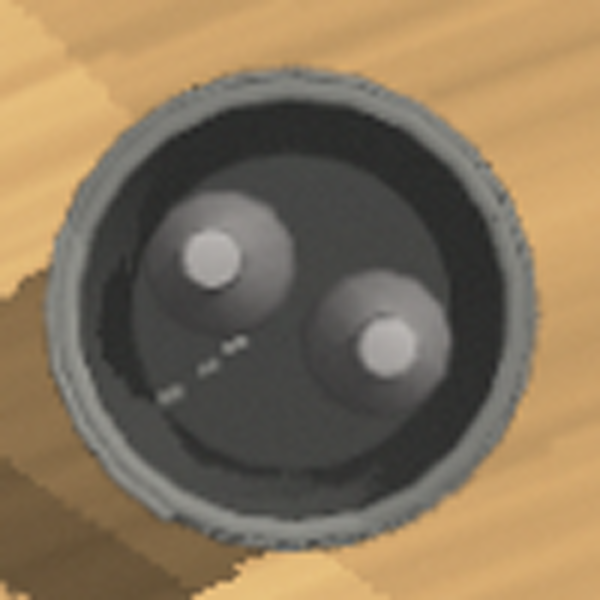

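```bash
python3 -m jog '[[[-254,-33,0],[0,0,0]],[[-254,-33,0],[0,0,0]],[[-254,-33,0],[0,0,0]],[[-254,-33,0],[0,0,0]],[[-254,-33,0],[0,0,0]],[[-254,-33,0],[0,0,0]],[[-254,-33,0],[0,0,0]],[[-254,-33,0],[0,0,0]]]' 0.7
python3 -c "
from h import *
s,im=wsnap('w2');print(s['tcp_pos'],s['orientation'])"
```

```text
t: 2.5
tcp_pos: [435.0, 199.5, 232.2]
orientation: [[-0.929, 0.371, 0.002], [0.371, 0.929, 0.001], [-0.002, 0.002, -1.0]]
contact_force: [-0.0, 0.7, 0.5]
grip_width: 0.702
gripper_force: 0.0
[435.04403758 199.52083763 232.1816546 ] [[-0.92864626  0.37095857  0.00242087]
 [ 0.37096189  0.92864745  0.00108981]
 [-0.00184386  0.0019101  -0.99999648]]
```

View pics/w2.png

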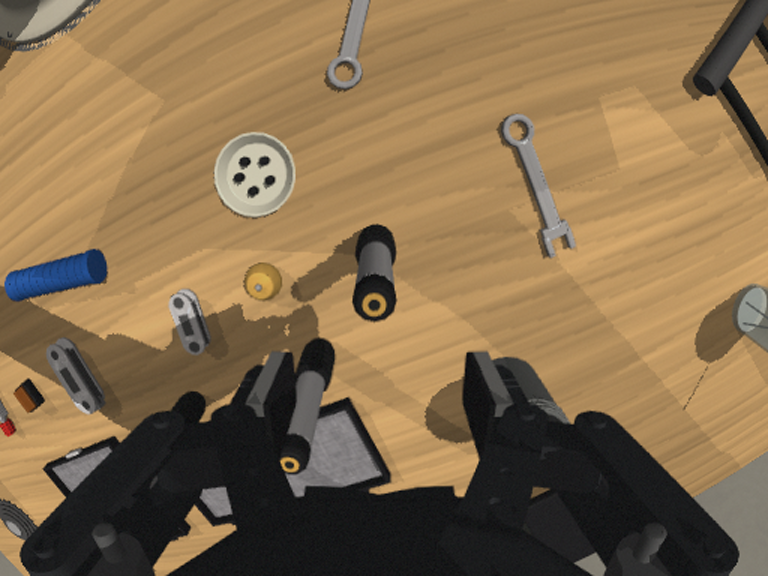

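```bash
python3 - <<'E'
import pickle;from h import *
np.set_printoptions(precision=1,suppress=True)
s,im=pickle.load(open("pics/w2.pkl","rb"))
f=lambda n,u,v,z:print(n,whit(s,im,((u+.5)/1.5-.5,(v+.5)/1.5-.5),z)[:2])
f("pump top",374,304,165);f("neighbor",290,465,165)
f("ring",519,129,8);f("jaw mid",557,240,8);f("shankmid",538,183,8)
f("small+",197,346,18);f("small-",180,297,18);f("small c",188,321,18)
print(wproj(s,im,[434,197,165])*1.5, wproj(s,im,[434,197,0])*1.5)
E
```

```text
pump top [434.  197.9]
neighbor [512.5 110.8]
ring [388. 345.]
jaw mid [490.9 348. ]
shankmid [436.8 345.9]
small+ [460.7   7.3]
small- [412.1  15.9]
small c [435.4  11.7]
[372.  304.4] [374.3 239. ]
```

```bash
python3 -m jog '[[[0,-1,-40],[0,0,0]],[[0,-1,-80],[0,0,0]],[[0,-1,-105],[0,0,0]],[[0,-1,-115],[0,0,0]],[[0,-1,-115],[0,0,0]]]' 
python3 -m jog '[[[0,0,0],[0,0,0]],[[0,0,0],[0,0,0]],[[0,0,0],[0,0,0]],[[0,0,0],[0,0,0]],[[0,0,0],[0,0,0]],[[0,0,0],[0,0,0]]]' 0.1
```

```text
t: 3.05
tcp_pos: [434.1, 197.2, 115.0]
orientation: [[-0.928, 0.373, -0.003], [0.373, 0.928, -0.001], [0.002, -0.002, -1.0]]
contact_force: [-0.1, 0.2, -0.3]
grip_width: 0.699
gripper_force: 0.0
t: 3.65
tcp_pos: [435.4, 197.5, 117.8]
orientation: [[-0.928, 0.373, 0.003], [0.373, 0.928, 0.001], [-0.002, 0.002, -1.0]]
contact_force: [-0.4, -0.3, 6.6]
grip_width: 0.242
gripper_force: 58.6
```

```bash
python3 -m jog '[[[0,0,20],[0,0,0]],[[0,0,55],[0,0,0]],[[0,0,95],[0,0,0]],[[0,0,125],[0,0,0]],[[30,8,130],[0,0,0]],[[60,16,130],[0,0,0]],[[90,24,130],[0,0,0]],[[120,32,130],[0,0,0]]]' 
python3 -m jog '[[[30,8,0],[0,0,0]],[[56,12,0],[0,0,0]],[[70,14,0],[0,0,0]],[[75,15,0],[0,0,0]],[[75,15,0],[0,0,0]],[[75,15,0],[0,0,0]],[[75,15,0],[0,0,0]]]'
python3 -c "
from h import *
s,im=wsnap('w3');print(s['tcp_pos'],s['orientation'])"
```

```text
t: 4.45
tcp_pos: [555.3, 229.3, 246.9]
orientation: [[-0.928, 0.373, 0.001], [0.373, 0.928, 0.0], [-0.001, 0.0, -1.0]]
contact_force: [0.8, 0.2, -1.2]
grip_width: 0.238
gripper_force: 59.0
t: 5.15
tcp_pos: [628.3, 244.3, 246.6]
orientation: [[-0.928, 0.372, -0.0], [0.372, 0.928, -0.0], [0.0, -0.0, -1.0]]
contact_force: [-0.6, 0.4, -1.5]
grip_width: 0.237
gripper_force: 58.9
[628.26076429 244.30674158 246.6130713 ] [[-9.28236912e-01  3.71989509e-01 -2.01833099e-04]
 [ 3.71989526e-01  9.28236926e-01 -5.31393569e-05]
 [ 1.67581652e-04 -1.24405711e-04 -9.99999978e-01]]
```

View pics/w3.png

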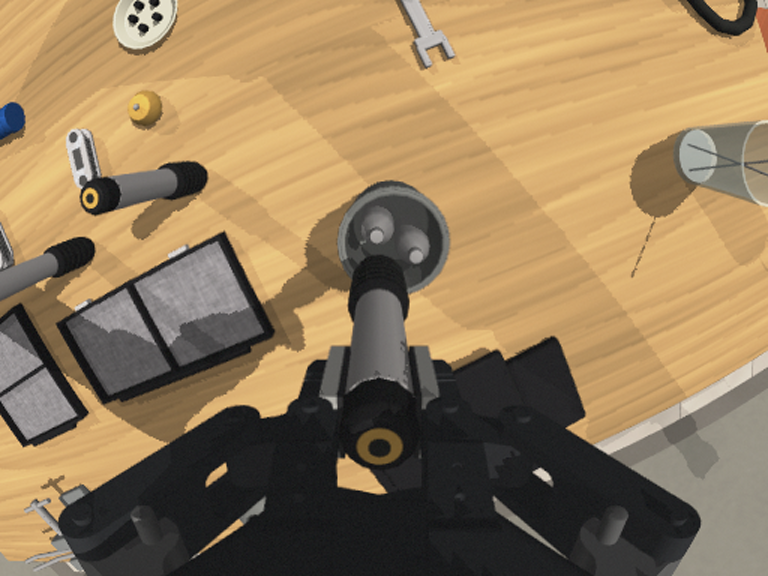

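```bash
python3 - <<'E'
import pickle;from h import *
np.set_printoptions(precision=1,suppress=True)
s,im=pickle.load(open("pics/w3.pkl","rb"))
f=lambda u,v,z:whit(s,im,((u+.5)/1.5-.5,(v+.5)/1.5-.5),z)[:2]
t=s["tcp_pos"]
print("top",f(380,447,t[2]+49))
for z in(131,189):print(z,wproj(s,im,[t[0],t[1],z])*1.5)
R=s["orientation"]
print([wproj(s,im,[*(t+R@[12.5,0,0])[:2],131])*1.5, wproj(s,im,[*(t+R@[0,15,0])[:2],189])*1.5,wproj(s,im,[*(t+R@[0,-15,0])[:2],189])*1.5])
print("rim",f(338,242,95),f(450,240,95),(f(338,242,95)+f(450,240,95))/2)
print("c",f(376,236,110),f(416,256,110))
E
python3 -c "
import cv2,pickle
s,im=pickle.load(open('pics/w3.pkl','rb'))
cv2.imwrite('pics/w3c.png',cv2.resize(im['pixels'][115:215,210:310,::-1],None,fx=6,fy=6,interpolation=cv2.INTER_CUBIC))"
```

```text
top [626.6 245.7]
131 [377.9 277.6]
189 [377.8 311.4]
[array([377.9, 257.4]), array([409. , 311.4]), array([346.5, 311.3])]
rim [604.5 224.6] [631.2 295.5] [617.9 260.1]
c [607.7 251.1] [629.4 270.1]
```

View pics/w3c.png

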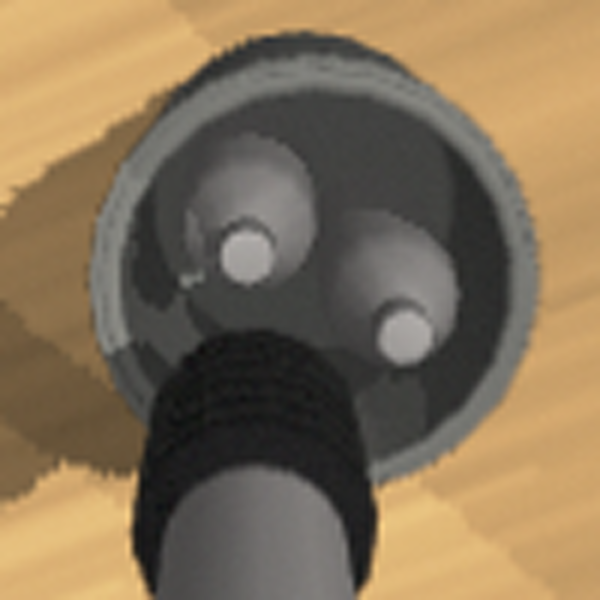

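```bash
python3 -m jog '[[[2.5,1.5,-5],[0,0,0]],[[2.5,1.5,-20],[0,0,0]],[[2.5,1.5,-35],[0,0,0]],[[2.5,1.5,-45],[0,0,0]],[[2.5,1.5,-50],[0,0,0]],[[2.5,1.5,-50],[0,0,0]]]' 
python3 -m jog '[[[0,0,-4],[0,0,0]],[[0,0,-8],[0,0,0]],[[0,0,-12],[0,0,0]],[[0,0,-16],[0,0,0]],[[0,0,-20],[0,0,0]],[[0,0,-20],[0,0,0]]]'
```

```text
t: 5.8
tcp_pos: [630.9, 245.3, 194.6]
orientation: [[-0.928, 0.373, -0.002], [0.373, 0.928, -0.001], [0.002, -0.002, -1.0]]
contact_force: [0.8, -0.7, -1.0]
grip_width: 0.239
gripper_force: 58.9
t: 6.4
tcp_pos: [631.2, 245.5, 175.5]
orientation: [[-0.928, 0.373, -0.001], [0.373, 0.928, -0.0], [0.001, -0.001, -1.0]]
contact_force: [-0.8, -0.1, -2.3]
grip_width: 0.238
gripper_force: 58.9
```

```bash
python3 -m jog '[[[0,0,-5],[0,0,0]],[[0,0,-10],[0,0,0]],[[0,0,-15],[0,0,0]],[[0,0,-20],[0,0,0]],[[0,0,-25],[0,0,0]],[[0,0,-30],[0,0,0]],[[0,0,-30],[0,0,0]]]'
python3 -c "
from h import *
s,im=wsnap('w4',(206,130,326,250),5);print(s['tcp_pos'])"
```

```text
t: 7.1
tcp_pos: [631.6, 245.4, 145.5]
orientation: [[-0.928, 0.373, -0.0], [0.373, 0.928, -0.0], [0.0, -0.0, -1.0]]
contact_force: [-0.2, -0.9, -1.6]
grip_width: 0.238
gripper_force: 59.0
[631.61051804 245.43954398 145.50040691]
```

View pics/w4.png

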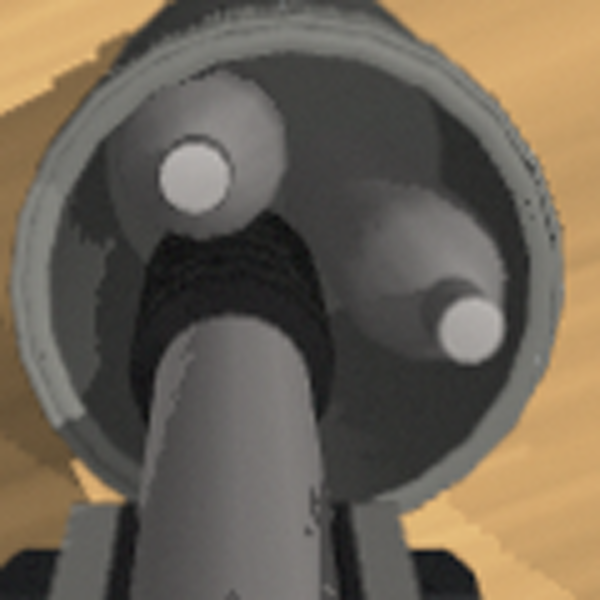

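```bash
python3 -m jog '[[[0,0,-5],[0,0,0]],[[0,0,-10],[0,0,0]],[[0,0,-14],[0,0,0]],[[0,0,-18],[0,0,0]],[[0,0,-20],[0,0,0]],[[0,0,-20],[0,0,0]]]'
python3 -m jog '[[[0,0,-1.5],[0,0,0]],[[0,0,-3],[0,0,0]],[[0,0,-4],[0,0,0]],[[0,0,-4],[0,0,0]]]'
```

```text
t: 7.75
tcp_pos: [631.1, 245.7, 125.6]
orientation: [[-0.928, 0.372, -0.001], [0.372, 0.928, -0.0], [0.001, -0.001, -1.0]]
contact_force: [1.2, -0.1, -1.7]
grip_width: 0.237
gripper_force: 59.1
t: 8.15
tcp_pos: [631.7, 245.8, 122.9]
orientation: [[-0.928, 0.373, 0.0], [0.373, 0.928, 0.0], [-0.0, 0.0, -1.0]]
contact_force: [-1.2, -1.6, 3.4]
grip_width: 0.239
gripper_force: 59.7
```

```bash
python3 -m jog '[[[0,0,0],[0,0,0]],[[0,0,0],[0,0,0]],[[0,0,0],[0,0,0]]]' 0.45
python3 -m jog '[[[0,0,15],[0,0,0]],[[0,0,50],[0,0,0]],[[0,0,90],[0,0,0]],[[0,0,110],[0,0,0]],[[0,0,110],[0,0,0]]]'
python3 -c "
from h import *
s,im=wsnap('w5',(206,130,326,250),5);print(s['tcp_pos'])"
```

```text
t: 8.45
tcp_pos: [631.5, 246.0, 122.2]
orientation: [[-0.928, 0.372, -0.0], [0.372, 0.928, 0.0], [0.0, 0.0, -1.0]]
contact_force: [-0.4, 0.3, 0.1]
grip_width: 0.45
gripper_force: 0.0
t: 8.95
tcp_pos: [634.2, 247.1, 238.3]
orientation: [[-0.928, 0.372, 0.008], [0.373, 0.928, 0.003], [-0.006, 0.006, -1.0]]
contact_force: [0.7, 0.4, 0.4]
grip_width: 0.45
gripper_force: 0.0
[634.17302439 247.14695966 238.32521709]
```

View pics/w5.png

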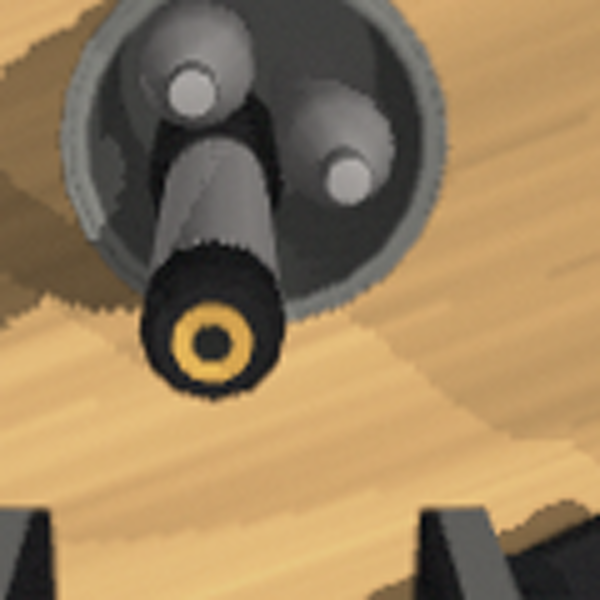

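```bash
python3 -m jog '[[[-40,-90,0],[0,0,0.1]],[[-80,-180,0],[0,0,0.2]],[[-120,-270,0],[0,0,0.3]],[[-160,-350,0],[0,0,0.381]],[[-160,-350,0],[0,0,0.381]],[[-160,-350,0],[0,0,0.381]],[[-160,-350,0],[0,0,0.381]],[[-160,-350,0],[0,0,0.381]]]' 0.7
python3 -m jog '[[[-29,-64,0],[0,0,0]],[[-29,-64,0],[0,0,0]],[[-29,-64,0],[0,0,0]],[[-29,-64,0],[0,0,0]]]'
python3 -c "
from h import *
s,im=wsnap('w6');print(s['tcp_pos'],s['orientation'],s['joint_pos'])"
```

```text
t: 9.8
tcp_pos: [468.8, -107.6, 231.3]
orientation: [[-1.0, 0.004, -0.003], [0.004, 1.0, -0.0], [0.003, -0.0, -1.0]]
contact_force: [0.7, 0.2, -0.0]
grip_width: 0.701
gripper_force: 0.0
t: 10.2
tcp_pos: [442.1, -167.9, 231.7]
orientation: [[-1.0, 0.002, -0.001], [0.002, 1.0, 0.001], [0.001, 0.001, -1.0]]
contact_force: [0.4, 0.5, 0.7]
grip_width: 0.7
gripper_force: 0.0
[ 442.12630076 -167.94471126  231.6945374 ] [[-9.99997729e-01  1.80668583e-03 -1.13064201e-03]
 [ 1.80558587e-03  9.99997896e-01  9.73129434e-04]
 [ 1.13239777e-03  9.71085753e-04 -9.99998887e-01]] [ 0.51463093  0.16192655 -0.22902502  1.98421831  0.04274617  1.00138199
  1.83438485]
```

View pics/w6.png

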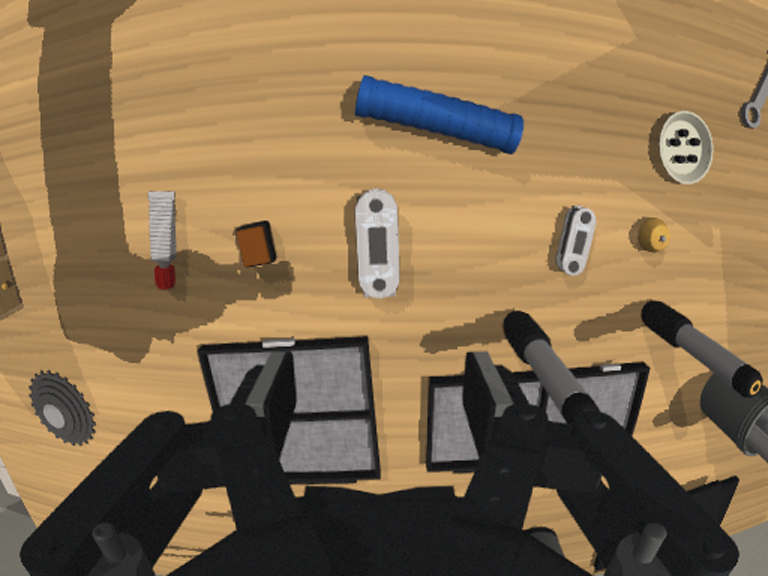

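```bash
python3 - <<'E'
import pickle;from h import *
np.set_printoptions(precision=1,suppress=True)
s,im=pickle.load(open("pics/w6.pkl","rb"))
f=lambda n,u,v,z:print(n,whit(s,im,((u+.5)/1.5-.5,(v+.5)/1.5-.5),z)[:2])
f("L+",378,285,22);f("L-",376,205,22);f("Lc",377,244,22);f("Lw",356,244,22);f("Lw",399,244,22)
f("S-",583,217,18);f("S+",573,268,18);f("Sc",578,242,18)
f("cap",165,288,15);f("tail",161,191,5);f("body",163,228,15)
f("body l",149,228,9);f("body r",175,228,9)
for q in((428,378),(426,470),(649,363)):f("long",*q,16)
for q in((198,346),(367,337),(378,478),(370,410)):f("sq",*q,16)
E
```

```text
L+ [ 475.7 -168.2]
L- [ 409.4 -169.7]
Lc [ 441.1 -168.9]
Lw [ 441.  -185.9]
Lw [ 441.1 -151.2]
S- [415.6   9.1]
S+ [461.4   4.1]
Sc [437.8   6.3]
cap [ 480.4 -363.3]
tail [ 392.7 -362.2]
body [ 424.9 -358. ]
body l [ 425.2 -376.1]
body r [ 426.3 -348.8]
long [ 566.8 -122.5]
long [ 678.5 -118.7]
long [562.6 113.3]
sq [ 537.1 -337.2]
sq [ 525.2 -177.9]
sq [ 688.9 -168.5]
sq [ 601.5 -176. ]
```

```bash
python3 -m jog '[[[0,-1,-45],[0,0,0.02]],[[0,-1,-90],[0,0,0.02]],[[0,-1,-135],[0,0,0.02]],[[0,-1,-175],[0,0,0.02]],[[0,-1,-205],[0,0,0.02]],[[0,-1,-222],[0,0,0.02]],[[0,-1,-227],[0,0,0.02]],[[0,-1,-227],[0,0,0.02]]]'
python3 -m jog '[[[0,0,0],[0,0,0]],[[0,0,0],[0,0,0]],[[0,0,0],[0,0,0]],[[0,0,0],[0,0,0]],[[0,0,0],[0,0,0]]]' 0.2
```

```text
t: 11.05
tcp_pos: [442.7, -167.7, 4.7]
orientation: [[-1.0, -0.022, -0.001], [-0.022, 1.0, 0.001], [0.001, 0.001, -1.0]]
contact_force: [-0.5, -0.2, 0.2]
grip_width: 0.697
gripper_force: 0.0
t: 11.55
tcp_pos: [444.0, -169.4, 6.8]
orientation: [[-1.0, -0.019, 0.003], [-0.019, 1.0, -0.001], [-0.003, -0.001, -1.0]]
contact_force: [-1.3, 1.3, 7.4]
grip_width: 0.377
gripper_force: 60.3
```

```bash
python3 -m jog '[[[0,0,15],[0,0,0]],[[0,0,50],[0,0,0]],[[0,0,90],[0,0,0]],[[0,0,135],[0,0,0]],[[0,0,175],[0,0,0]],[[0,0,200],[0,0,0]],[[15,20,200],[0,0,-0.14]],[[30,40,200],[0,0,-0.28]]]'
python3 -m jog '[[[18,22,0],[0,0,-0.14]],[[37,45,0],[0,0,-0.28]],[[56,69,0],[0,0,-0.42]],[[75,93,0],[0,0,-0.56]],[[94,117,0],[0,0,-0.7]],[[112,142,0],[0,0,-0.84]],[[130,166,0],[0,0,-0.98]],[[140,177,0],[0,0,-1.12]]]'
python3 -m jog '[[[7,8,-10],[0,0,-0.14]],[[7,8,-40],[0,0,-0.171]],[[7,8,-40],[0,0,-0.171]],[[7,8,-40],[0,0,-0.171]]]'
python3 -c "
from h import *
s=env.read_state();print(s['tcp_pos'],s['orientation'],s['joint_pos'])"
```

```text
t: 12.35
tcp_pos: [473.4, -130.0, 207.4]
orientation: [[-0.964, 0.266, 0.004], [0.266, 0.964, -0.002], [-0.004, -0.001, -1.0]]
contact_force: [1.0, 0.1, -1.2]
grip_width: 0.382
gripper_force: 60.0
t: 13.15
tcp_pos: [613.6, 51.2, 205.8]
orientation: [[-0.186, 0.982, 0.001], [0.982, 0.186, 0.002], [0.002, 0.002, -1.0]]
contact_force: [-0.1, 0.0, -1.4]
grip_width: 0.379
gripper_force: 60.0
t: 13.55
tcp_pos: [618.8, 55.3, 165.2]
orientation: [[-0.02, 1.0, -0.002], [1.0, 0.02, -0.0], [-0.0, -0.002, -1.0]]
contact_force: [0.1, 0.3, -0.6]
grip_width: 0.376
gripper_force: 59.8
[618.80397905  55.32731566 165.22445316] [[-1.99141801e-02  9.99800064e-01 -1.80460337e-03]
 [ 9.99801644e-01  1.99135797e-02 -3.50040663e-04]
 [-3.14034564e-04 -1.81121619e-03 -9.99998310e-01]] [-0.06793284  0.48652379 -0.08590745  1.69381803  0.04892143  0.96517427
 -0.151936  ]
```

```bash
python3 -m jog '[[[2,0,-45],[0,0,0]],[[2,0,-90],[0,0,0]],[[2,0,-120],[0,0,0]],[[2,0,-138],[0,0,0]],[[2,0,-148],[0,0,0]],[[2,0,-152],[0,0,0]],[[2,0,-154],[0,0,0]],[[2,0,-154],[0,0,0]]]'
python3 -m jog '[[[0,0,-1],[0,0,0]],[[0,0,-2],[0,0,0]],[[0,0,-2],[0,0,0]]]'
```

```text
t: 14.35
tcp_pos: [622.7, 55.7, 12.6]
orientation: [[-0.019, 1.0, 0.002], [1.0, 0.019, 0.0], [0.0, 0.002, -1.0]]
contact_force: [-0.8, 0.7, -1.9]
grip_width: 0.383
gripper_force: 59.9
t: 14.65
tcp_pos: [622.9, 55.8, 11.8]
orientation: [[-0.019, 1.0, 0.002], [1.0, 0.019, 0.0], [0.0, 0.002, -1.0]]
contact_force: [-3.5, -0.1, 10.6]
grip_width: 0.381
gripper_force: 61.2
```

```bash
python3 -m jog '[[[0,0,0],[0,0,0]],[[0,0,0],[0,0,0]],[[0,0,10],[0,0,0]],[[0,0,45],[0,0,0]],[[0,0,90],[0,0,0]],[[0,0,135],[0,0,0]],[[0,0,175],[0,0,0]],[[0,0,190],[0,0,0]]]' 0.55
python3 -m jog '[[[-17,-38,0],[0,0,0.14]],[[-34,-76,0],[0,0,0.28]],[[-51,-114,0],[0,0,0.42]],[[-68,-152,0],[0,0,0.56]],[[-85,-190,0],[0,0,0.7]],[[-102,-228,0],[0,0,0.84]],[[-119,-266,0],[0,0,0.98]],[[-136,-304,0],[0,0,1.12]]]'
python3 -m jog '[[[-17,-38,0],[0,0,0.14]],[[-34,-76,0],[0,0,0.28]],[[-51,-105,-30],[0,0,0.4]],[[-57,-114,-60],[0,0,0.4]],[[-57,-114,-60],[0,0,0.4]],[[-57,-114,-60],[0,0,0.4]]]'
python3 -c "
from h import *
s,im=wsnap('w7');print(s['tcp_pos'],s['orientation'],s['joint_pos'])"
```

```text
t: 15.45
tcp_pos: [624.4, 56.0, 205.3]
orientation: [[-0.019, 1.0, 0.008], [1.0, 0.019, 0.001], [0.001, 0.008, -1.0]]
contact_force: [0.1, -0.2, -0.3]
grip_width: 0.552
gripper_force: 0.0
t: 16.25
tcp_pos: [484.5, -249.6, 199.3]
orientation: [[-0.911, 0.413, -0.0], [0.413, 0.911, 0.0], [0.0, -0.0, -1.0]]
contact_force: [-0.2, -0.2, -0.4]
grip_width: 0.544
gripper_force: 0.0
t: 16.85
tcp_pos: [428.7, -361.2, 139.2]
orientation: [[-0.999, 0.032, -0.001], [0.032, 0.999, 0.002], [0.001, 0.002, -1.0]]
contact_force: [0.8, -0.1, 0.1]
grip_width: 0.554
gripper_force: 0.0
[ 428.67012876 -361.24999898  139.19843957] [[-9.99489144e-01  3.19455040e-02 -9.67166424e-04]
 [ 3.19437573e-02  9.99488100e-01  1.77054826e-03]
 [ 1.02323239e-03  1.73874884e-03 -9.99997965e-01]] [ 0.80784258  0.42822651 -0.19343153  1.86360104  0.10426907  0.86135713
  2.10213728]
```

View pics/w7.png

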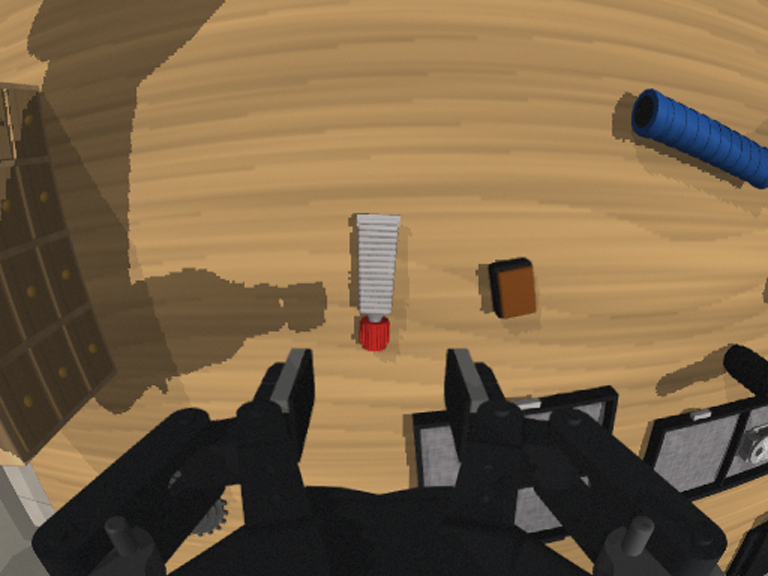

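```bash
python3 - <<'E'
import pickle;from h import *
np.set_printoptions(precision=1,suppress=True)
s,im=pickle.load(open("pics/w7.pkl","rb"))
f=lambda n,u,v,z:print(n,whit(s,im,((u+.5)/1.5-.5,(v+.5)/1.5-.5),z)[:2])
f("tail",378,214,4);f("cap",375,350,9);f("mid",377,270,18);f("cap c",375,334,18)
E
```

```text
tail [ 392.7 -360.1]
cap [ 483.6 -365. ]
mid [ 425.3 -361.8]
cap c [ 467.9 -364.4]
```

```bash
python3 -m jog '[[[0,-1,-45],[0,0,-0.02]],[[0,-1,-85],[0,0,-0.02]],[[0,-1,-115],[0,0,-0.02]],[[0,-1,-130],[0,0,-0.02]],[[0,-1,-135.5],[0,0,-0.02]],[[0,-1,-135.5],[0,0,-0.02]]]'
python3 -m jog '[[[0,0,0],[0,0,0]],[[0,0,0],[0,0,0]],[[0,0,0],[0,0,0]],[[0,0,0],[0,0,0]],[[0,0,0],[0,0,0]]]' 0.15
```

```text
t: 17.5
tcp_pos: [430.0, -363.1, 4.7]
orientation: [[-0.999, 0.051, 0.001], [0.051, 0.999, -0.0], [-0.001, -0.0, -1.0]]
contact_force: [0.8, -0.5, 0.8]
grip_width: 0.55
gripper_force: 0.0
t: 18.0
tcp_pos: [430.1, -364.3, 5.9]
orientation: [[-0.999, 0.052, 0.003], [0.052, 0.999, -0.002], [-0.003, -0.002, -1.0]]
contact_force: [-0.0, 0.6, 6.9]
grip_width: 0.261
gripper_force: 59.8
```

```bash
python3 -m jog '[[[0,0,15],[0,0,0]],[[0,0,50],[0,0,0]],[[0,0,90],[0,0,0]],[[0,0,135],[0,0,0]],[[0,0,175],[0,0,0]],[[0,0,195],[0,0,0]],[[17,28,195],[0,0,-0.14]],[[34,56,195],[0,0,-0.28]]]'
python3 -m jog '[[[17,28,0],[0,0,-0.14]],[[34,56,0],[0,0,-0.28]],[[53,84,0],[0,0,-0.42]],[[71,112,0],[0,0,-0.56]],[[89,140,0],[0,0,-0.7]],[[107,168,0],[0,0,-0.84]],[[125,196,0],[0,0,-0.98]],[[143,224,0],[0,0,-1.12]]]'
python3 -m jog '[[[16,26,-10],[0,0,-0.1]],[[16,29,-40],[0,0,-0.1]],[[16,29,-70],[0,0,-0.1]],[[16,29,-70],[0,0,-0.1]]]'
```

```text
t: 18.8
tcp_pos: [462.8, -308.4, 201.7]
orientation: [[-0.942, 0.335, 0.003], [0.335, 0.942, -0.003], [-0.004, -0.001, -1.0]]
contact_force: [-0.1, 0.0, -0.8]
grip_width: 0.262
gripper_force: 59.1
t: 19.6
tcp_pos: [606.2, -82.1, 200.4]
orientation: [[-0.113, 0.994, 0.001], [0.994, 0.113, 0.0], [-0.0, 0.001, -1.0]]
contact_force: [0.6, -0.2, -1.1]
grip_width: 0.265
gripper_force: 59.1
t: 20.0
tcp_pos: [618.2, -53.6, 125.8]
orientation: [[-0.02, 1.0, -0.007], [1.0, 0.02, 0.001], [0.001, -0.007, -1.0]]
contact_force: [-1.2, -0.6, -0.4]
grip_width: 0.262
gripper_force: 59.1
```

```bash
python3 -m jog '[[[3,1,-40],[0,0,0]],[[3,1,-75],[0,0,0]],[[3,1,-100],[0,0,0]],[[3,1,-110],[0,0,0]],[[3,1,-115],[0,0,0]],[[3,1,-117.5],[0,0,0]],[[3,1,-117.5],[0,0,0]]]'
python3 -m jog '[[[0,0,-1],[0,0,0]],[[0,0,-2],[0,0,0]],[[0,0,-2],[0,0,0]]]'
```

```text
t: 20.7
tcp_pos: [625.8, -53.5, 12.8]
orientation: [[-0.019, 1.0, 0.002], [1.0, 0.019, -0.0], [-0.0, 0.002, -1.0]]
contact_force: [-0.4, 0.2, -0.1]
grip_width: 0.259
gripper_force: 59.1
t: 21.0
tcp_pos: [625.7, -53.3, 10.9]
orientation: [[-0.019, 1.0, 0.002], [1.0, 0.019, -0.0], [-0.0, 0.002, -1.0]]
contact_force: [-1.9, -0.4, 5.4]
grip_width: 0.26
gripper_force: 59.8
```

```bash
python3 -m jog '[[[0,0,0],[0,0,0]],[[0,0,0],[0,0,0]],[[0,0,10],[0,0,0]],[[0,0,45],[0,0,0]],[[0,0,90],[0,0,0]],[[0,0,135],[0,0,0]],[[0,0,180],[0,0,0]],[[0,0,200],[0,0,0]]]' 0.5
python3 -m jog '[[[-17,6,0],[0,0,0.14]],[[-34,12,0],[0,0,0.28]],[[-51,18,0],[0,0,0.42]],[[-68,24,0],[0,0,0.56]],[[-85,30,0],[0,0,0.7]],[[-102,36,0],[0,0,0.84]],[[-119,42,0],[0,0,0.98]],[[-136,48,0],[0,0,1.12]]]'
python3 -m jog '[[[-17,4,0],[0,0,0.14]],[[-34,8,0],[0,0,0.28]],[[-50,12,0],[0,0,0.322]],[[-50,12,-40],[0,0,0.322]],[[-50,12,-70],[0,0,0.322]],[[-50,12,-70],[0,0,0.322]],[[-50,12,-70],[0,0,0.322]]]'
python3 - <<'E'
from h import *
np.set_printoptions(precision=1,suppress=True)
s,im=wsnap('w8');print(s['tcp_pos'],s['orientation'])
# bright low-saturation blob near expected place
P=wproj(s,im,[438,6.7,18]);print("pred",P)
x,y=P.astype(int);w=40
hsv=cv2.cvtColor(im["pixels"],cv2.COLOR_RGB2HSV);m=((hsv[...,1]<60)&(hsv[...,2]>90)).astype(np.uint8)
n,L,st,c=cv2.connectedComponentsWithStats(m)
for i in range(1,n):
    if st[i,4]>150 and np.hypot(*(c[i]-P))<60:
        pts=np.argwhere(L==i)[:,::-1].astype(float)
        W=np.array([whit(s,im,p,18)[:2] for p in pts]).astype(np.float32)
        print(st[i],c[i],cv2.minAreaRect(W))
E
```

```text
t: 21.8
tcp_pos: [627.1, -53.4, 215.4]
orientation: [[-0.019, 1.0, 0.008], [1.0, 0.019, -0.0], [-0.001, 0.008, -1.0]]
contact_force: [1.6, -0.3, 0.5]
grip_width: 0.501
gripper_force: 0.0
t: 22.6
tcp_pos: [487.9, -5.2, 209.9]
orientation: [[-0.911, 0.413, 0.001], [0.413, 0.911, -0.0], [-0.001, -0.0, -1.0]]
contact_force: [-0.6, -0.0, 0.2]
grip_width: 0.5
gripper_force: 0.0
t: 23.3
tcp_pos: [438.6, 6.8, 139.9]
orientation: [[-0.994, 0.109, -0.001], [0.109, 0.994, 0.0], [0.001, -0.0, -1.0]]
contact_force: [0.2, 0.1, 0.2]
grip_width: 0.5
gripper_force: 0.0
[438.6   6.8 139.9] [[-1.   0.1 -0. ]
 [ 0.1  1.   0. ]
 [ 0.  -0.  -1. ]]
pred [251.9 182.5]
[ 239  147   29   67 1181] [252.9 179.6] ((436.6389465332031, 7.740226745605469), (23.792879104614258, 63.58456802368164), 80.49168395996094)
```

```bash
python3 -m jog '[[[-1,0.5,-45],[0,0,-0.025]],[[-1,0.5,-85],[0,0,-0.025]],[[-1,0.5,-115],[0,0,-0.025]],[[-1,0.5,-130],[0,0,-0.025]],[[-1,0.5,-136],[0,0,-0.025]],[[-1,0.5,-136],[0,0,-0.025]]]'
python3 -m jog '[[[0,0,0],[0,0,0]],[[0,0,0],[0,0,0]],[[0,0,0],[0,0,0]],[[0,0,0],[0,0,0]],[[0,0,0],[0,0,0]]]' 0.15
```

```text
t: 23.95
tcp_pos: [438.7, 7.3, 3.9]
orientation: [[-0.991, 0.134, 0.001], [0.134, 0.991, -0.0], [-0.001, -0.0, -1.0]]
contact_force: [-0.1, 0.3, 0.4]
grip_width: 0.504
gripper_force: 0.0
t: 24.45
tcp_pos: [439.3, 7.2, 5.0]
orientation: [[-0.991, 0.135, 0.003], [0.135, 0.991, -0.0], [-0.003, 0.0, -1.0]]
contact_force: [-0.9, 0.9, 6.3]
grip_width: 0.264
gripper_force: 59.2
```

```bash
python3 -m jog '[[[0,0,15],[0,0,0]],[[0,0,50],[0,0,0]],[[0,0,90],[0,0,0]],[[0,0,135],[0,0,0]],[[0,0,175],[0,0,0]],[[0,0,200],[0,0,0]],[[0,-25,200],[0,0,-0.13]],[[10,-50,200],[0,0,-0.26]]]'
python3 -m jog '[[[16,-26,0],[0,0,-0.14]],[[32,-52,0],[0,0,-0.28]],[[48,-78,0],[0,0,-0.42]],[[64,-104,0],[0,0,-0.56]],[[80,-130,0],[0,0,-0.7]],[[96,-156,0],[0,0,-0.84]],[[112,-182,0],[0,0,-0.98]],[[126,-208,0],[0,0,-1.107]]]'
python3 -m jog '[[[0,-4,-10],[0,0,0]],[[0,-4,-40],[0,0,0]],[[0,-4,-70],[0,0,0]],[[0,-4,-70],[0,0,0]]]'
python3 -c "
from h import *
s=env.read_state();print(s['joint_pos'])
s,im=wsnap('w9')"
```

```text
t: 25.25
tcp_pos: [447.8, -43.0, 205.7]
orientation: [[-0.922, 0.387, 0.004], [0.387, 0.922, -0.001], [-0.004, 0.0, -1.0]]
contact_force: [1.7, -0.2, -0.7]
grip_width: 0.265
gripper_force: 58.6
t: 26.05
tcp_pos: [574.4, -251.7, 204.4]
orientation: [[-0.064, 0.998, 0.001], [0.998, 0.064, -0.0], [-0.0, 0.001, -1.0]]
contact_force: [0.2, 0.5, -0.7]
grip_width: 0.262
gripper_force: 58.7
t: 26.45
tcp_pos: [569.9, -252.6, 129.4]
orientation: [[-0.071, 0.997, -0.008], [0.997, 0.071, 0.004], [0.004, -0.007, -1.0]]
contact_force: [-0.3, 1.2, -0.4]
grip_width: 0.264
gripper_force: 58.8
[ 0.38196333  0.53466197 -0.00982712  1.70819745  0.00529227  0.90730971
  0.44082165]
```

View pics/w9.png

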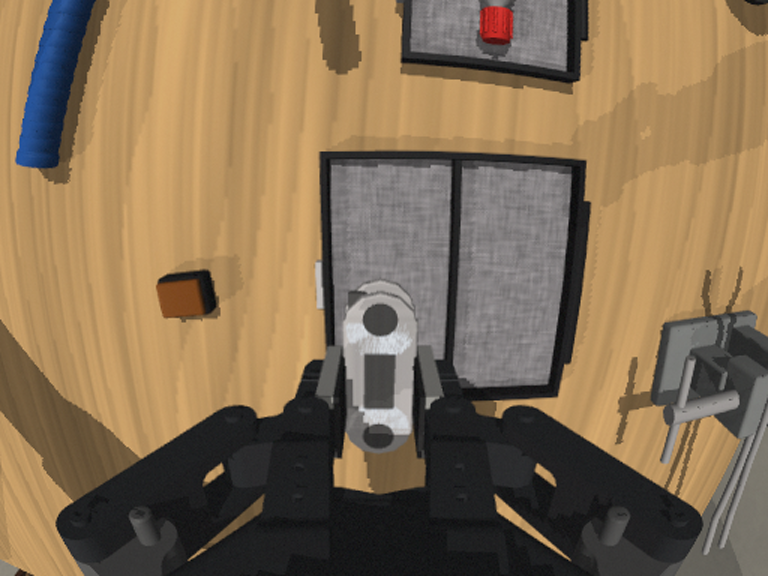

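```bash
python3 -m jog '[[[2,-1,-40],[0,0,0]],[[2,-1,-80],[0,0,0]],[[2,-1,-105],[0,0,0]],[[2,-1,-116],[0,0,0]],[[2,-1,-121],[0,0,0]],[[2,-1,-123],[0,0,0]],[[2,-1,-123],[0,0,0]]]'
python3 -m jog '[[[0,0,-1],[0,0,0]],[[0,0,-2],[0,0,0]],[[0,0,-2],[0,0,0]]]'
```

```text
t: 27.2
tcp_pos: [577.0, -256.3, 12.0]
orientation: [[-0.069, 0.998, 0.003], [0.998, 0.069, -0.001], [-0.001, 0.002, -1.0]]
contact_force: [-0.3, 0.5, -0.6]
grip_width: 0.264
gripper_force: 58.8
t: 27.5
tcp_pos: [576.7, -256.2, 10.1]
orientation: [[-0.069, 0.998, 0.002], [0.998, 0.069, -0.001], [-0.001, 0.002, -1.0]]
contact_force: [-1.0, 0.2, 5.4]
grip_width: 0.259
gripper_force: 59.6
```

```bash
python3 -m jog '[[[0,0,0],[0,0,0]],[[0,0,0],[0,0,0]],[[0,0,10],[0,0,0]],[[0,0,45],[0,0,0]],[[0,0,90],[0,0,0]],[[0,0,135],[0,0,0]],[[0,0,180],[0,0,0]],[[0,0,205],[0,0,0]]]' 0.42
python3 -m jog '[[[-9,41,0],[0,0,0.12]],[[-18,82,0],[0,0,0.24]],[[-27,123,0],[0,0,0.36]],[[-36,164,0],[0,0,0.48]],[[-45,205,0],[0,0,0.6]],[[-54,246,0],[0,0,0.72]],[[-63,287,0],[0,0,0.84]],[[-72,328,0],[0,0,0.96]]]'
python3 -m jog '[[[-9,41,0],[0,0,0.12]],[[-18,82,0],[0,0,0.24]],[[-27,123,0],[0,0,0.36]],[[-36,164,0],[0,0,0.48]],[[-45,205,0],[0,0,0.582]],[[-54,246,0],[0,0,0.582]],[[-63,273,-20],[0,0,0.582]],[[-63,273,-60],[0,0,0.582]]]'
python3 -m jog '[[[0,0,-20],[0,0,0]],[[0,0,-20],[0,0,0]],[[0,0,-20],[0,0,0]]]'
python3 - <<'E'
from h import *
np.set_printoptions(precision=3,suppress=True)
s,im=wsnap('w10');print(s['tcp_pos'],s['joint_pos'])
P=wproj(s,im,[440,346,8]);print("pred",P)
hsv=cv2.cvtColor(im["pixels"],cv2.COLOR_RGB2HSV);m=((hsv[...,1]<60)&(hsv[...,2]>80)).astype(np.uint8)
n,L,st,c=cv2.connectedComponentsWithStats(m)
for i in range(1,n):
    if st[i,4]>150 and np.hypot(*(c[i]-P))<60:
        pts=np.argwhere(L==i)[:,::-1].astype(float)
        W=np.array([whit(s,im,p,8)[:2] for p in pts]).astype(np.float32)
        print(st[i],c[i],cv2.minAreaRect(W))
        for a in(410,425,440,455,470):
            q=W[abs(W[:,0]-a)<3,1];print(a,q.min(),q.max(),q.mean())
E
```

```text
t: 28.3
tcp_pos: [577.4, -256.6, 218.7]
orientation: [[-0.069, 0.998, 0.006], [0.998, 0.069, -0.002], [-0.003, 0.006, -1.0]]
contact_force: [0.2, -0.6, -0.4]
grip_width: 0.419
gripper_force: 0.0
t: 29.1
tcp_pos: [503.1, 73.6, 214.2]
orientation: [[-0.859, 0.512, 0.001], [0.512, 0.859, -0.0], [-0.001, 0.0, -1.0]]
contact_force: [0.8, 0.3, -0.3]
grip_width: 0.425
gripper_force: 0.0
t: 29.9
tcp_pos: [440.3, 352.9, 156.8]
orientation: [[-0.999, -0.047, 0.006], [-0.047, 0.999, 0.008], [-0.006, 0.008, -1.0]]
contact_force: [0.6, -0.5, -0.1]
grip_width: 0.421
gripper_force: 0.0
t: 30.2
tcp_pos: [440.9, 345.2, 134.0]
orientation: [[-0.999, -0.04, 0.0], [-0.04, 0.999, -0.0], [-0.0, -0.0, -1.0]]
contact_force: [0.3, 1.3, 0.6]
grip_width: 0.413
gripper_force: 0.0
[440.91  345.228 133.993] [-0.312  0.475 -0.506  1.862  0.292  0.878  0.651]
pred [252.993 180.851]
[ 238  111   32  131 2062] [254.119 176.903] ((438.9998474121094, 346.74090576171875), (128.01254272460938, 27.940610885620117), 2.741652011871338)
410 339.17932 352.1861 345.4169
425 339.73148 352.9029 346.0525
440 341.2208 353.65314 347.35486
455 341.76065 354.39215 348.09317
470 342.31094 355.11798 348.42648
```

```bash
python3 -m jog '[[[-1,2,-45],[0,0,0.01]],[[-1,2,-85],[0,0,0.01]],[[-1,2,-115],[0,0,0.01]],[[-1,2,-127],[0,0,0.01]],[[-1,2,-132],[0,0,0.01]],[[-1,2,-133],[0,0,0.01]],[[-1,2,-133],[0,0,0.01]]]'
python3 -m jog '[[[0,0,0],[0,0,0]],[[0,0,0],[0,0,0]],[[0,0,0],[0,0,0]],[[0,0,0],[0,0,0]],[[0,0,0],[0,0,0]]]' 0.05
```

```text
t: 30.95
tcp_pos: [440.9, 348.2, 2.0]
orientation: [[-0.999, -0.05, 0.002], [-0.05, 0.999, 0.002], [-0.002, 0.002, -1.0]]
contact_force: [-0.4, -0.2, -0.1]
grip_width: 0.415
gripper_force: 0.0
t: 31.45
tcp_pos: [440.6, 347.8, 1.9]
orientation: [[-0.999, -0.05, 0.002], [-0.05, 0.999, 0.001], [-0.002, 0.001, -1.0]]
contact_force: [-1.3, -1.2, 7.5]
grip_width: 0.137
gripper_force: 58.7
```

```bash
python3 -m jog '[[[0,0,10],[0,0,0]],[[0,0,40],[0,0,0]],[[0,0,80],[0,0,0]],[[0,0,120],[0,0,0]],[[0,0,160],[0,0,0]],[[0,0,195],[0,0,0]],[[0,-10,205],[0,0,0]],[[0,-40,205],[0,0,-0.1]]]'
python3 -m jog '[[[8,-40,0],[0,0,-0.12]],[[17,-80,0],[0,0,-0.24]],[[30,-120,0],[0,0,-0.36]],[[45,-160,0],[0,0,-0.48]],[[62,-200,0],[0,0,-0.6]],[[79,-240,0],[0,0,-0.72]],[[96,-280,0],[0,0,-0.84]],[[113,-320,0],[0,0,-0.96]]]'
python3 -m jog '[[[17,-40,0],[0,0,-0.12]],[[34,-80,0],[0,0,-0.24]],[[51,-120,0],[0,0,-0.36]],[[68,-160,0],[0,0,-0.48]],[[85,-200,0],[0,0,-0.492]],[[97,-230,0],[0,0,-0.492]],[[99,-237,0],[0,0,-0.492]],[[99,-237,-20],[0,0,-0.492]]]'
python3 -m jog '[[[0,0,-40],[0,0,0]],[[0,0,-50],[0,0,0]],[[0,0,-50],[0,0,0]]]'
python3 -c "
from h import *
s,im=wsnap('w11');print(s['tcp_pos'])"
```

```text
t: 32.25
tcp_pos: [439.9, 310.3, 208.0]
orientation: [[-0.999, 0.047, 0.004], [0.047, 0.999, 0.005], [-0.004, 0.005, -1.0]]
contact_force: [-0.2, -0.2, -1.5]
grip_width: 0.136
gripper_force: 58.9
t: 33.05
tcp_pos: [551.9, -15.1, 204.7]
orientation: [[-0.528, 0.849, -0.001], [0.849, 0.528, -0.0], [0.001, -0.001, -1.0]]
contact_force: [0.1, 0.7, -0.8]
grip_width: 0.139
gripper_force: 58.9
t: 33.85
tcp_pos: [652.3, -253.3, 187.0]
orientation: [[-0.065, 0.998, 0.004], [0.998, 0.065, -0.002], [-0.002, 0.003, -1.0]]
contact_force: [1.7, -0.0, -1.1]
grip_width: 0.137
gripper_force: 59.0
t: 34.15
tcp_pos: [649.0, -248.4, 132.4]
orientation: [[-0.07, 0.998, -0.006], [0.998, 0.07, 0.003], [0.003, -0.006, -1.0]]
contact_force: [0.0, -0.6, -0.7]
grip_width: 0.131
gripper_force: 58.9
[ 649.02499002 -248.35359937  132.36129935]
```

View pics/w11.png

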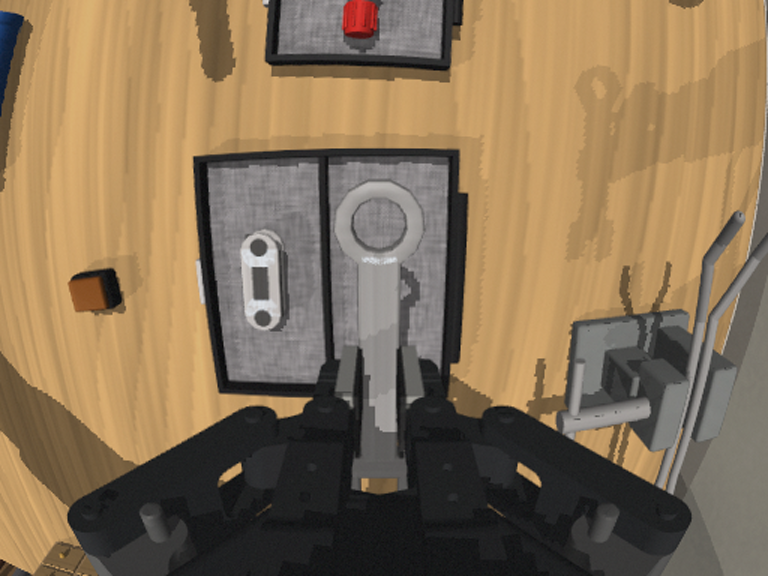

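```bash
python3 - <<'E'
import pickle;from h import *
np.set_printoptions(precision=1,suppress=True)
s,im=pickle.load(open("pics/w11.pkl","rb"))
f=lambda n,u,v,z:print(n,whit(s,im,((u+.5)/1.5-.5,(v+.5)/1.5-.5),z)[:2])
f("+y wall",390,152,16);f("-y wall",300,388,16);f("div",324,158,14);f("far",459,152,16);f("ring end",379,181,136)
E
```

```text
+y wall [ 649.9 -172.2]
-y wall [ 601.2 -328.5]
div [ 611.9 -178.1]
far [ 689.7 -168.6]
ring end [ 644.9 -182. ]
```

```bash
python3 -m jog '[[[1,-2,-40],[0,0,0]],[[1,-2,-80],[0,0,0]],[[1,-2,-110],[0,0,0]],[[1,-2,-121],[0,0,0]],[[1,-2,-126],[0,0,0]],[[1,-2,-128],[0,0,0]],[[1,-2,-128],[0,0,0]]]'
python3 -m jog '[[[0,0,-1],[0,0,0]],[[0,0,-2],[0,0,0]],[[0,0,-2],[0,0,0]]]'
```

```text
t: 34.9
tcp_pos: [654.3, -252.4, 9.4]
orientation: [[-0.069, 0.998, 0.003], [0.998, 0.069, -0.001], [-0.001, 0.003, -1.0]]
contact_force: [0.7, -0.1, -0.9]
grip_width: 0.132
gripper_force: 58.9
t: 35.2
tcp_pos: [653.7, -252.1, 7.0]
orientation: [[-0.069, 0.998, 0.002], [0.998, 0.069, -0.001], [-0.001, 0.002, -1.0]]
contact_force: [-1.3, 0.5, 5.6]
grip_width: 0.138
gripper_force: 59.7
```

```bash
python3 -m jog '[[[0,0,0],[0,0,0]],[[0,0,0],[0,0,0]],[[0,0,0],[0,0,0]],[[0,0,10],[0,0,0]],[[0,0,45],[0,0,0]],[[0,0,90],[0,0,0]],[[0,0,120],[0,0,0]],[[0,0,120],[0,0,0]]]' 0.38
python3 -m jog '[[[0,0,30],[0,0,0]],[[0,0,70],[0,0,0]],[[0,0,70],[0,0,0]],[[0,0,70],[0,0,0]]]'
python3 - <<'E'
from h import *
np.set_printoptions(precision=1,suppress=True)
s,im=wsnap('w12');print(s['tcp_pos'],s['grip_width'],s['contact_force'])
g=cv2.cvtColor(im["pixels"],cv2.COLOR_RGB2GRAY)
m=(g>155).astype(np.uint8)
hsv=cv2.cvtColor(im["pixels"],cv2.COLOR_RGB2HSV);m&=(hsv[...,1]<50).astype(np.uint8)
n,L,st,c=cv2.connectedComponentsWithStats(m)
for i in range(1,n):
    if st[i,4]>80:
        pts=np.argwhere(L==i)[:,::-1].astype(float)
        W=np.array([whit(s,im,p,18)[:2] for p in pts]).astype(np.float32)
        r=cv2.minAreaRect(W);print(st[i],np.round(r[0],1),np.round(r[1],1),round(r[2],1))
r=((hsv[...,0]<6)|(hsv[...,0]>174))&(hsv[...,1]>170)
y,x=np.nonzero(r)
if len(x):print("red",len(x),whit(s,im,(x.mean(),y.mean()),16))
E
```

```text
t: 36.0
tcp_pos: [656.8, -253.3, 132.5]
orientation: [[-0.069, 0.998, 0.01], [0.998, 0.069, -0.004], [-0.004, 0.01, -1.0]]
contact_force: [0.1, -0.1, -0.0]
grip_width: 0.381
gripper_force: 0.0
t: 36.4
tcp_pos: [653.2, -252.0, 196.7]
orientation: [[-0.069, 0.998, 0.002], [0.998, 0.069, -0.001], [-0.001, 0.002, -1.0]]
contact_force: [-0.5, 0.2, 0.2]
grip_width: 0.38
gripper_force: 0.0
[ 653.2 -252.   196.7] 0.38046448893739565 [-0.5  0.2  0.2]
[ 420    0   80  319 7109] [ 957.9 -226.1] [ 50.1 508.5] 0.0
[241 110  23  93 689] [ 652.6 -238.2] [ 23.6 103.9] 3.7
[172 139  22  56 684] [ 575.5 -254. ] [24.2 63.9] 1.5
[351 237  50  10 165] [ 820.2 -333.9] [70.7  6.1] 8.1
red 325 [626.9 -93.4  16. ]
```

```bash
python3 -c "
from bench import env
print(env.job_done())"
```

```text
the job is handed in; nothing more can be done
None
```

I made up all three kits and handed the job in at about 36 s. The pump was standing in the bottle beside both upright cartridges when I last viewed it, right after release. The case items were set down in their compartments by force contact and released, the last (the spanner) checked only by its measured position.

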